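# Set two round-bottomed flasks into a dimpled tray

### The arm

A 7-joint arm with a two-finger parallel gripper is mounted at the origin on a cart in front of the work surface, level with it; the furniture and walls round the work are solid. World frame = base frame: x ahead of the robot, y to its left, z up, the work surface at z = 0. Lengths are in m, angles in rad, forces in N, time in s.
With the tool pointing down it reaches from about 0.4 to 0.875 m from the base axis. Payload 19.3 kg.
Tool frame: the origin (TCP) lies where the fingers leave the gripper's body, on its centre line; the fingertips stand bot.tip_reach ahead of it and the grasp point (between the pads) lies 54 mm ahead of it (bot.tip_reach is the distance from the TCP to the fingertips, in m); z points along the fingers, y is the line along which they close (so a half turn about z gives the same grasp; the last joint's range is limited). The gripper opens to 85 mm and grips with 20 to 120 N. Pads are 22 mm wide; open, the fingers measure 114 mm over their backs; the gripper's body (76 mm by 85 mm) begins 54 mm behind the grasp point. The pads swing forward as they close: fully open they stand 13 mm farther back than shut.
Start: joints at [1.275, 0.521, -0.036, 1.599, 0.021, 1.021, -0.113], TCP at [0.14, -0.609, 0.304] pointing down, gripper open.
Joint ranges: [-2.91, 2.91], [-0.3, 2.13], [-1.5, 1.42], [0.17, 2.43], [-1.26, 4.41], [0.16, 1.93], [-2.52, 2.52]. Speed limits (rad/s): [1.89, 1.89, 2.39, 2.39, 3.01, 3.01, 3.01].

### API

Orientations are given as [roll, pitch, yaw] about the fixed x, y, z axes, in that order (R = Rz(yaw) Ry(pitch) Rx(roll)).
In Python, from workcell import bot gives the robot as it stands. The module is installed in compiled form; this text tells all that it offers.
- The arm moves only by the shell command python3 -m jog 'ROWS' [FORCE]. ROWS is JSON, a list that holds one entry, the list of rows, each a list of 7 numbers: the shift along the tool's x, y, z in mm, then the turn, a rotation vector about the tool's x, y, z in rad, then the opening, from 0 (shut) to 1 (fully open). In form: [[[tx, ty, tz, wx, wy, wz, fingers], ...]]. A call has 1 to 5 rows; each row shifts and turns the commanded pose from where the row before left it, along the tool's axes as they then stand; what a row does not reach is not made up. A row lasts 1/10 s, in which the tool goes at most 50 mm and 8.59 degrees, less where a joint would pass 70% of its speed; a pose out of reach is approached as far as the arm can. A call is refused whole if a number of a shift passes 50 or a number of a turn 0.15, either way. A call with a gripper value outside its range is refused whole. The fingers move at their own pace and stop on an object; FORCE is the grip in N (left out, the last holds). Time passes only in rows, so rows that do not move let the fingers close. It gives the time, the measured TCP pose, the force, the opening and the grip force at its end, in the units of the state.
- bot.observe(): the state, without advancing time (a new reading comes with each control period).
- bot.grab_frame(name): name is "scene" or "top"; returns a dict with "img" (480x640x3 uint8, red, green, blue), "intrinsics" (3x3 intrinsics, pixels), "R" (3x3) and "t" (3): a world point X has camera coordinates R X + t. Camera axes: x right, y down, z forward; pixel columns grow to the right and rows downward; lengths in m; the calibration is good to about 2 mm. A picture is of the moment at which its call begins. There is no depth.
- bot.job_done(): hands the job in; it is judged then, once.
Trained networks look in a picture, given as the dict that the camera call returned (one of the last four; its "shot" number tells which), for a name from the list of things; names that differ only in an ending like _2 or _b are one class to them, and where a whole thing is asked for, a point or a joint stands for the part that bears it (a point fixed in the world has none). Each returns a list of dicts, best first, with "conf" (0 to 1); they miss things now and then, are a little off and sometimes report something else, mostly with a low value. They report only what shows in the picture. A call takes as long as a camera call. They do not tell look-alikes from the thing itself.
- bot.trace(query, picture): "region" (480x640 bool, what is visible of it).
- bot.spot_point(query, picture): "xyz" ([x, y, z] in m, in world coordinates, good to about 4 mm: a listed point, or the origin of a listed thing).
The state is a dict: "clock": time; "qpos": joint angles; "qd": joint speeds; "joint_efforts": joint torques, N m; "position": TCP position; "tool_rot": TCP orientation; "force": force on the tool from outside, world axes, zero at the start; "moment": the same for the moment, N m; "grip_width": finger opening in m; "finger_force": force on a finger pad.
Only numpy, scipy, OpenCV 4.12 (cv2) and the standard library are available. Lean on these libraries where they do the work, as an engineer would, in place of code of your own. Each camera call takes 0.05 s, during which the arm holds its last target. There are 200 camera calls.

### The job

Two stoppered amber glass round-bottomed flasks, a larger and a smaller, stand in cork rings. Move each into the dimple of its own size in the grey moulded tray, and leave both standing upright in the dimples, fully seated. They are fragile: keep them upright and set them down very gently, without dropping them or pressing them into the tray, and leave the other things on the worktop where they are.

Things in the scene. Friction and masses are not known exactly. Their poses are not given: they have to be found in the camera images.
- large_flask_mid (a point): centre, half-way up, of the large flask: amber glass, white stopper, 108 mm high; a ball 66 mm wide at the bottom (no flat base), above it a straight round neck 22 mm wide and 42 mm long with the stopper, to grip by. Underside 54 mm below this point, top 54 mm above; z runs up the neck. 0.1 to 0.2 kg, bottom-heavy. Starts upright in a cork ring, underside about 16 mm above the worktop
- small_flask_mid (a point): centre, half-way up, of the small flask: amber glass, white stopper, 98 mm high; a ball 50 mm wide at the bottom (no flat base), above it a straight round neck 22 mm wide and 48 mm long with the stopper, to grip by. Underside 49 mm below this point, top 49 mm above; z runs up the neck. 0.07 to 0.14 kg, bottom-heavy. Starts upright in a cork ring, underside about 13 mm above the worktop
- large_flask: the large flask's origin: the lowest point of its ball; z runs up the neck
- small_flask: the small flask's origin: the lowest point of its ball; z runs up the neck
- tray2: grey plastic tray with two round dimples, 200 (x) x 100 (y) x 32 mm high, fixed to the worktop; origin at the centre of its underside. The dimples lie in a row along its x: the large one 45 mm to -x, the small one 50 mm to +x. It may be turned any way; the flasks fit the dimples with play and settle when released
- large_dimple (a point): centre of the floor of the large dimple (6 mm above the worktop): 70 mm wide at the mouth, 26 mm deep; the large flask's underside rests here when seated
- small_dimple (a point): centre of the floor of the small dimple (12 mm above the worktop): 54 mm wide at the mouth, 20 mm deep; the small flask's underside rests here when seated
- ring_a: a cork ring, stuck to the worktop, 80 mm outside, 38 mm hole, 22 mm high, that carries one of the flasks at the start; origin at the centre of its underside
- ring_b: the other cork ring, the same size, that carries the other flask
- mortar: bystander, stays put: brown agate mortar bowl, 56 mm wide, 22 mm high; origin at its underside
- powder_jar: bystander, loose: white plastic jar, 49 mm wide, 70 mm high; origin at its underside
- blue_cap: bystander, stays put: blue screw cap, 42 mm wide, 26 mm high; origin at its underside
Not all that is in view belongs to the job. Leave any yellow look-alike of the large_flask alone.

How it is judged:
By the outcome, as a careful person would: the job done as asked, in the order asked, and still so for the second after the job is handed in, with the robot touching nothing.
It also fails if it takes over 61 s, if anything falls off the work surface, if the arm or the gripper's body presses on something with over 40 N, if the wrist force passes 120 N, or if a joint passes its speed limit or range.

## Working session

There is one attempt and no reset: what is moved stays moved. The work goes in short steps, Python scripts to look and compute and a shell command to move; the robot and the scene stay as the last step left them, time stands still between calls to the robot, and variables do not carry over. Pictures are saved under pics/ and viewed, at most 10 in all, crops included, and the job is handed in when it is done.

```bash
mkdir -p pics; cat > h.py <<'E'
from workcell import bot
import numpy as np, cv2
def save(f,n): cv2.imwrite('pics/'+n,cv2.cvtColor(f['img'],cv2.COLOR_RGB2BGR))
def proj(f,X):
    c=f['R']@np.array(X)+f['t']; p=f['intrinsics']@c; return p[:2]/p[2]
def ray(f,uv,z):
    d=f['R'].T@np.linalg.inv(f['intrinsics'])@np.array([uv[0],uv[1],1.]); o=-f['R'].T@f['t']
    return o+d*(z-o[2])/d[2]
E
python3 - <<'E'
from h import *
np.set_printoptions(precision=4,suppress=True)
s=bot.observe(); print({k:s[k] for k in('clock','position','tool_rot','grip_width','force')},bot.tip_reach)
fs={n:bot.grab_frame(n) for n in('scene','top')}
for n,f in fs.items():
    save(f,n+'0.png'); print(n,-f['R'].T@f['t'])
    for q in ['large_flask_mid','small_flask_mid','large_dimple','small_dimple','tray2','ring_a','mortar','powder_jar','blue_cap']:
        print(q,[(np.round(d['xyz'],4),round(d['conf'],2),proj(f,d['xyz']).round()) for d in bot.spot_point(q,f)[:3]])
cv2.imwrite('pics/both0.png',cv2.resize(np.vstack([cv2.imread('pics/scene0.png'),cv2.imread('pics/top0.png')]),(400,600)))
E
```

```text
{'clock': 0.0, 'position': array([ 0.1398, -0.6089,  0.3033]), 'tool_rot': array([-3.1405,  0.0001,  0.2258]), 'grip_width': 0.08520932112906607, 'force': array([-0.2875,  0.637 , -0.4422])} 0.0726
scene [ 0.6731 -0.3489  0.8705]
large_flask_mid [(array([0.4627, 0.1692, 0.0684]), 0.61, array([344., 177.])), (array([0.4014, 0.0555, 0.0528]), 0.6, array([296., 210.]))]
small_flask_mid [(array([0.451 , 0.3222, 0.0592]), 0.93, array([366., 130.]))]
large_dimple [(array([ 0.5232, -0.1845,  0.0061]), 0.63, array([295., 338.]))]
small_dimple [(array([ 0.4593, -0.1101,  0.0093]), 0.93, array([285., 292.])), (array([ 0.4908, -0.1509,  0.0007]), 0.2, array([289., 317.]))]
tray2 [(array([ 0.4969, -0.1496,  0.0018]), 0.81, array([292., 317.]))]
ring_a [(array([ 0.4654,  0.1705, -0.0043]), 0.75, array([344., 195.])), (array([0.4521, 0.3202, 0.0026]), 0.7, array([364., 146.]))]
mortar [(array([0.6244, 0.2285, 0.0055]), 0.68, array([416., 199.]))]
powder_jar [(array([ 0.6504,  0.0866, -0.0029]), 0.82, array([404., 254.]))]
blue_cap [(array([ 0.3739, -0.2913,  0.0018]), 0.81, array([204., 353.])), (
[... 513 characters left out ...]
)), (array([0.455 , 0.3236, 0.0135]), 0.29, array([211., 278.]))]
small_dimple [(array([ 0.4619, -0.1108,  0.0109]), 0.62, array([373., 274.]))]
tray2 [(array([ 0.4937, -0.1511,  0.0017]), 0.65, array([386., 263.])), (array([ 0.3774, -0.2862, -0.0002]), 0.37, array([438., 305.])), (array([ 0.4523,  0.3216, -0.0014]), 0.16, array([213., 280.]))]
ring_a [(array([ 0.4533,  0.3221, -0.0016]), 0.79, array([213., 279.])), (array([0.4632, 0.1763, 0.0044]), 0.69, array([267., 275.]))]
mortar [(array([0.6208, 0.2263, 0.0055]), 0.63, array([250., 219.]))]
powder_jar [(array([0.6466, 0.0817, 0.0011]), 0.92, array([301., 210.]))]
blue_cap [(array([ 0.378 , -0.2895,  0.0003]), 0.57, array([440., 305.]))]
```

View pics/scene0.png

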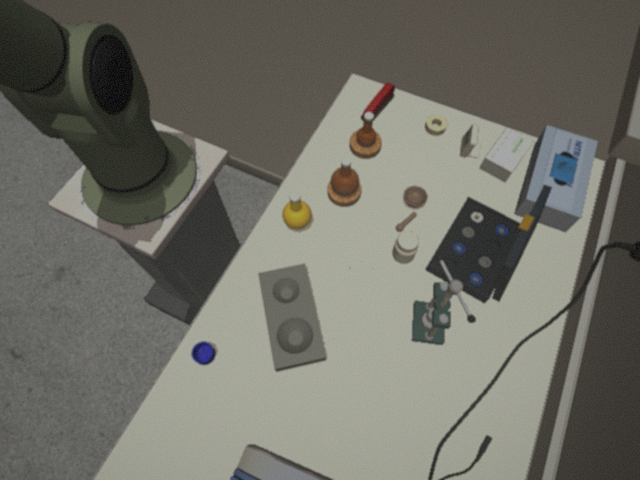

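View pics/top0.png

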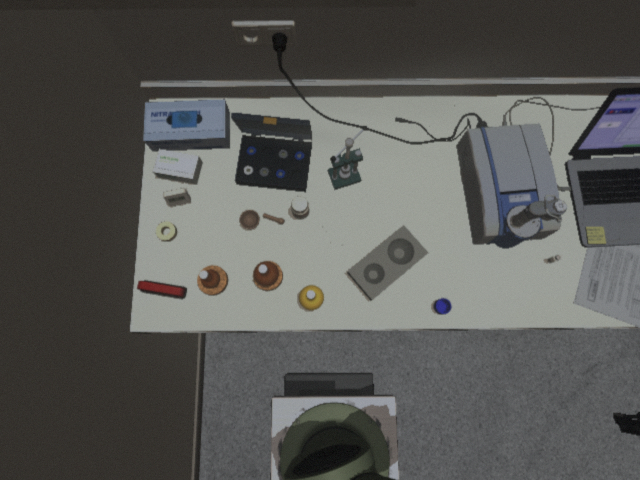

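The scene view shows the small amber flask at (366,130), the large amber one at (344,180), the yellow look-alike at (296,212), and the tray at (292,317) with the large dimple at (295,338). The top view agrees: small (212,280), large (267,275), yellow (311,297), tray (387,263). Next I'll refine the positions with silhouette fits.

```bash
cat >> h.py <<'E'
from scipy.optimize import minimize
def hullmask(f,pts):
    m=np.zeros((480*4,640*4),np.uint8)
    for P in pts:
        uv=np.array([proj(f,p) for p in P]); cv2.fillConvexPoly(m,cv2.convexHull(((uv+.5)*4).astype(np.int32)),255)
    return cv2.resize(m,(640,480),interpolation=cv2.INTER_AREA)/255.
def disc(r,z,n=24): a=np.arange(n)*2*np.pi/n; return np.c_[r*np.cos(a),r*np.sin(a),0*a+z]
def flask(r,H): 
    ball=np.vstack([disc(r*np.cos(t),r+r*np.sin(t)) for t in np.linspace(-1.5,1.5,13)])
    return [ball,np.vstack([disc(.011,r),disc(.011,H)])]
def tray():
    x,y=.1,.05; return [np.array([[a*x,b*y,z] for a in(1,-1) for b in(1,-1) for z in(0,.032)])]
def fit(views,model,p0,scale=(.004,.004,.05),z=0):
    # views: [(frame,region)]; p=(x,y[,yaw])
    def cost(p):
        c,s=(np.cos(p[2]),np.sin(p[2])) if len(p)>2 else (1,0)
        M=np.array([[c,-s,0],[s,c,0],[0,0,1]]); e=0
        for f,r in views:
            m=hullmask(f,[P@M.T+[p[0],p[1],z] for P in model])
            e+=np.abs(m-r).sum()/r.sum()
        return e
    p0=np.array(p0,float); S=np.vstack([p0]+[p0+np.eye(len(p0))[i]*scale[i] for i in range(len(p0))])
    r=minimize(cost,p0,method='Nelder-Mead',options=dict(initial_simplex=S,xatol=1e-4,fatol=1e-4)); return r.x,r.fun
def region(q,f,uv):
    b=[d['region'] for d in bot.trace(q,f)]
    b=[r for r in b if cv2.dilate(r.astype(np.uint8),np.ones((9,9)))[int(uv[1]),int(uv[0])]]
    return b[0].astype(float) if b else None
E
python3 - <<'E'
from h import *
np.set_printoptions(precision=4,suppress=True)
fs=[bot.grab_frame(n) for n in('scene','top')]
for q,m,p0,z,zc in [('large_flask',flask(.033,.108),(.4637,.1706),.016,.06),('small_flask',flask(.025,.098),(.4522,.3212),.013,.055),('tray2',tray(),(.4953,-.1503,-.86+np.pi/1),0,.01)]:
    if q=='tray2': p0=(.4953,-.1503,np.arctan2(.764,-.645))
    V=[(f,region(q,f,proj(f,[p0[0],p0[1],zc]))) for f in fs]
    print(q,[None if r is None else r.sum() for f,r in V])
    V=[v for v in V if v[1] is not None]
    for S in (V,)+tuple([v] for v in V): print(fit(S,m,p0,z=z))
    if q=='tray2':
        x,y,a=fit(V,m,p0)[0]; u=np.array([np.cos(a),np.sin(a)]); print('large',[x,y]-.045*u,'small',[x,y]+.05*u)
E
```

```text
large_flask [np.float64(726.0), np.float64(487.0)]
(array([0.4616, 0.1726]), np.float64(0.16838897046761414))
(array([0.4629, 0.1725]), np.float64(0.06960514233241506))
(array([0.4599, 0.1726]), np.float64(0.059435519587711885))
small_flask [np.float64(418.0), np.float64(311.0)]
(array([0.4513, 0.3227]), np.float64(0.28227387510335755))
(array([0.4531, 0.323 ]), np.float64(0.16123463739562813))
(array([0.4505, 0.3221]), np.float64(0.07205094256352058))
tray2 [np.float64(5096.0), np.float64(2877.0)]
(array([ 0.4938, -0.1503,  2.2517]), np.float64(0.07812545568480059))
(array([ 0.495 , -0.1495,  2.2487]), np.float64(0.016679748822605967))
(array([ 0.4919, -0.1502,  2.257 ]), np.float64(0.03399783270972623))
large [ 0.5222 -0.1853] small [ 0.4624 -0.1115]
```

```bash
cat >> h.py <<'E'
from scipy.spatial.transform import Rotation as Ro
def plan(wps,step=44,turn=.145,start=None):
    """print tool-frame shifts/turns per row through world waypoints (x,y,z,yaw), from measured pose"""
    s=bot.observe(); p=np.array(s['position']); R=Ro.from_euler('xyz',s['tool_rot'])
    print('at',p.round(4),np.round(s['tool_rot'],3))
    for w in wps:
        G=Ro.from_euler('xyz',[np.pi,0,w[3]]); d=np.array(w[:3])-p; rv=(R.inv()*G).as_rotvec()
        n=int(max(1,np.ceil(np.linalg.norm(d)*1000/step),np.ceil(np.linalg.norm(rv)/turn)))
        for i in range(n):
            print((R.inv().apply(d/n)*1000).round(1).tolist(),(rv/n).round(3).tolist()); R=R*Ro.from_rotvec(rv/n)
        p=np.array(w[:3]); R=G
E
python3 -c "
from h import *
plan([(.42,-.25,.30,1.4),(.462,.172,.25,2.25)])"
```

```text
at [ 0.1399 -0.6091  0.3039] [ 3.142 -0.     0.226]
[32.1, -26.1, 0.4] [0.0, 0.0, -0.107]
[34.7, -22.5, 0.4] [0.0, 0.0, -0.107]
[36.9, -18.7, 0.4] [0.0, 0.0, -0.107]
[38.7, -14.7, 0.4] [0.0, 0.0, -0.107]
[40.1, -10.5, 0.4] [0.0, 0.0, -0.107]
[40.9, -6.1, 0.4] [0.0, 0.0, -0.107]
[41.4, -1.7, 0.4] [0.0, 0.0, -0.107]
[41.3, 2.7, 0.4] [0.0, 0.0, -0.107]
[40.8, 7.1, 0.4] [0.0, 0.0, -0.107]
[39.8, 11.4, 0.4] [0.0, 0.0, -0.107]
[38.4, 15.5, 0.4] [0.0, 0.0, -0.107]
[42.3, -3.0, 5.0] [-0.0, 0.0, -0.085]
[42.4, 0.6, 5.0] [-0.0, 0.0, -0.085]
[42.2, 4.2, 5.0] [-0.0, 0.0, -0.085]
[41.7, 7.7, 5.0] [-0.0, 0.0, -0.085]
[40.9, 11.2, 5.0] [-0.0, 0.0, -0.085]
[39.8, 14.7, 5.0] [-0.0, 0.0, -0.085]
[38.4, 18.0, 5.0] [-0.0, 0.0, -0.085]
[36.7, 21.2, 5.0] [-0.0, 0.0, -0.085]
[34.8, 24.2, 5.0] [-0.0, 0.0, -0.085]
[32.6, 27.1, 5.0] [-0.0, 0.0, -0.085]
```

```bash
python3 -m jog '[[[32,-26,0,0,0,-0.107,1],[35,-22,0,0,0,-0.107,1],[37,-19,0,0,0,-0.107,1],[39,-15,0,0,0,-0.107,1],[40,-10,0,0,0,-0.107,1]]]' && python3 -m jog '[[[41,-6,0,0,0,-0.107,1],[41,-2,0,0,0,-0.107,1],[41,3,0,0,0,-0.107,1],[41,7,0,0,0,-0.107,1],[40,11,0,0,0,-0.107,1]]]'; python3 -c "
from h import *
plan([(.462,.172,.25,2.25)])"
```

```text
clock: 1.9
position: [0.2685, -0.4447, 0.3041]
tool_rot: [3.141, 0.0, 0.765]
force: [0.9, -0.4, 0.8]
grip_width: 0.0854
finger_force: 0.0
clock: 2.4
position: [0.3952, -0.2814, 0.3042]
tool_rot: [3.141, 0.0, 1.3]
force: [0.5, -0.6, 1.2]
grip_width: 0.0853
finger_force: 0.0
at [ 0.3952 -0.2814  0.3042] [3.141 0.    1.3  ]
[41.3, -5.2, 4.9] [0.0, 0.0, -0.086]
[41.6, -1.6, 4.9] [0.0, 0.0, -0.086]
[41.6, 2.0, 4.9] [0.0, 0.0, -0.086]
[41.3, 5.6, 4.9] [0.0, 0.0, -0.086]
[40.7, 9.1, 4.9] [0.0, 0.0, -0.086]
[39.7, 12.6, 4.9] [0.0, 0.0, -0.086]
[38.5, 16.0, 4.9] [0.0, 0.0, -0.086]
[37.0, 19.2, 4.9] [0.0, 0.0, -0.086]
[35.2, 22.4, 4.9] [0.0, 0.0, -0.086]
[33.1, 25.3, 4.9] [0.0, 0.0, -0.086]
[30.8, 28.1, 4.9] [0.0, 0.0, -0.086]
```

```bash
python3 -m jog '[[[41,-5,5,0,0,-0.086,1],[42,-2,5,0,0,-0.086,1],[42,2,5,0,0,-0.086,1],[41,6,5,0,0,-0.086,1],[41,9,5,0,0,-0.086,1]]]' >/dev/null && python3 -m jog '[[[40,13,5,0,0,-0.086,1],[38,16,5,0,0,-0.086,1],[37,19,5,0,0,-0.086,1],[35,22,5,0,0,-0.086,1],[33,25,5,0,0,-0.086,1]]]'>/dev/null && python3 -m jog '[[[31,28,5,0,0,-0.086,1],[0,0,0,0,0,0,1]]]'; python3 -c "
from h import *
plan([(.462,.172,.16,2.25)],step=30)
print(bot.observe()['qpos'])"
```

```text
clock: 3.6
position: [0.4633, 0.1755, 0.2487]
tool_rot: [3.14, -0.003, 2.251]
force: [-0.3, -1.0, -0.6]
grip_width: 0.0852
finger_force: 0.0
at [0.4633 0.1755 0.2487] [ 3.140e+00 -3.000e-03  2.251e+00]
[-0.7, -1.1, 29.6] [0.001, -0.001, 0.0]
[-0.7, -1.1, 29.6] [0.001, -0.001, 0.0]
[-0.7, -1.1, 29.6] [0.001, -0.001, 0.0]
[ 0.08002979  0.4763717  -0.73461809  1.9642496   0.41618453  0.85421387
 -0.19849588]
```

```bash
python3 -m jog '[[[-1,-1,30,0,0,0,1],[-1,-1,30,0,0,0,1],[0,-1,20,0,0,0,1],[0,0,6,0,0,0,1],[0,0,0,0,0,0,1]]]'; python3 - <<'E'
from h import *
f=bot.grab_frame('scene'); u,v=proj(f,[.462,.172,.1]).astype(int)
a=cv2.resize(f['img'][v-60:v+60,u-70:u+70],(560,480),interpolation=cv2.INTER_CUBIC)
f=bot.grab_frame('top'); print(u,v)
cv2.imwrite('pics/g1.png',a[:,:,::-1])
E
```

```text
clock: 4.1
position: [0.4623, 0.1668, 0.1627]
tool_rot: [-3.141, -0.0, 2.242]
force: [-1.2, 0.1, 2.0]
grip_width: 0.0855
finger_force: 0.0
344 167
```

View pics/g1.png

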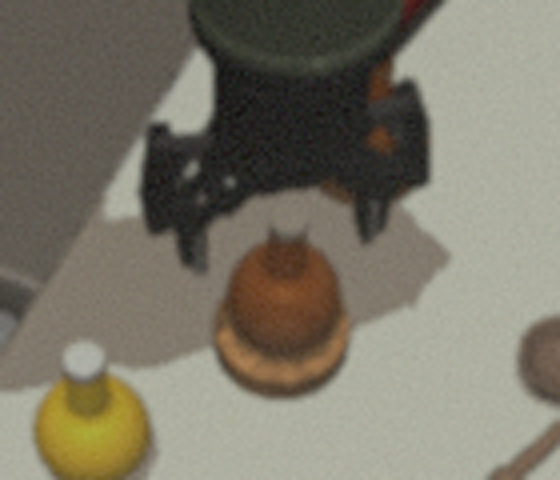

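```bash
python3 -m jog '[[[4,3,0,0,0,0,1],[0,0,0,0,0,0,0.6],[0,0,0,0,0,0,0.35],[0,0,0,0,0,0,0.2],[0,0,0,0,0,0,0.1]]]' 30; python3 -m jog '[[[0,0,0,0,0,0,0],[0,0,0,0,0,0,0],[0,0,0,0,0,0,0],[0,0,0,0,0,0,0]]]' 30
```

```text
clock: 4.7
position: [0.4623, 0.1717, 0.163]
tool_rot: [3.142, 0.0, 2.242]
force: [0.1, 0.1, -1.0]
grip_width: 0.0284
finger_force: 0.0
clock: 5.1
position: [0.4624, 0.1718, 0.163]
tool_rot: [3.141, 0.0, 2.242]
force: [1.6, 0.3, 2.9]
grip_width: 0.0213
finger_force: 29.9
```

```bash
python3 -m jog '[[[0,0,-10,0,0,0,0],[0,0,-25,0,0,0,0],[0,0,-30,0,0,0,0],[0,0,-30,0,0,0,0],[0,0,-25,0,0,0,0]]]'; python3 - <<'E'
from h import *
plan([(.522,-.185,.285,2.25)],step=30)
f=bot.grab_frame('scene'); u,v=proj(f,[.462,.172,.2]).astype(int)
a=cv2.resize(f['img'][v-50:v+70,u-70:u+70],(560,480),interpolation=cv2.INTER_CUBIC)
cv2.imwrite('pics/g2.png',a[:,:,::-1])
E
```

```text
clock: 5.6
position: [0.4619, 0.1718, 0.2849]
tool_rot: [3.141, -0.0, 2.242]
force: [0.8, -0.8, -1.2]
grip_width: 0.0213
finger_force: 29.6
at [0.4619 0.1718 0.2849] [ 3.141 -0.     2.242]
[-24.4, -13.5, -0.0] [0.0, -0.0, -0.001]
[-24.4, -13.5, -0.0] [0.0, -0.0, -0.001]
[-24.3, -13.5, -0.0] [0.0, -0.0, -0.001]
[-24.3, -13.5, -0.0] [0.0, -0.0, -0.001]
[-24.3, -13.5, -0.0] [0.0, -0.0, -0.001]
[-24.3, -13.5, -0.0] [0.0, -0.0, -0.001]
[-24.3, -13.5, -0.0] [0.0, -0.0, -0.001]
[-24.3, -13.6, -0.0] [0.0, -0.0, -0.001]
[-24.3, -13.6, -0.0] [0.0, -0.0, -0.001]
[-24.3, -13.6, -0.0] [0.0, -0.0, -0.001]
[-24.3, -13.6, -0.0] [0.0, -0.0, -0.001]
[-24.3, -13.6, -0.0] [0.0, -0.0, -0.001]
[-24.3, -13.6, -0.0] [0.0, -0.0, -0.001]
```

View pics/g2.png

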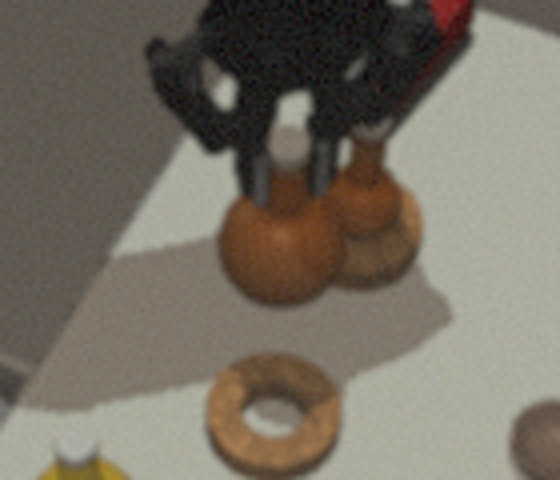

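The flask is held upright at (285,230) in the crop and its ring at (275,415) is empty. I'll carry it to above the large dimple.

```bash
python3 -m jog '[[[-12,-7,0,0,0,0,0],[-24,-14,0,0,0,0,0],[-25,-14,0,0,0,0,0],[-25,-14,0,0,0,0,0],[-25,-14,0,0,0,0,0]]]' >/dev/null && python3 -m jog '[[[-25,-14,0,0,0,0,0],[-25,-14,0,0,0,0,0],[-25,-14,0,0,0,0,0],[-25,-14,0,0,0,0,0],[-25,-14,0,0,0,0,0]]]' >/dev/null && python3 -m jog '[[[-25,-14,0,0,0,0,0],[-25,-14,0,0,0,0,0],[-20,-11,0,0,0,0,0],[-10,-5,0,0,0,0,0],[0,0,0,0,0,0,0]]]'
python3 - <<'E'
from h import *
s=bot.observe();p=s['position']
fs=[bot.grab_frame(n) for n in('scene','top')]
V=[(f,region('large_flask',f,proj(f,[p[0],p[1],p[2]-.11]))) for f in fs]
print([None if r is None else r.sum() for f,r in V])
V=[v for v in V if v[1] is not None]
for f in fs: print([(d['xyz'],d['conf']) for d in bot.spot_point('large_flask_mid',f)[:3]])
z=p[2]-.163+.016
for v in V: print('flask-tcp',(fit([v],flask(.033,.108),p[:2],z=z)[0]-p[:2]).round(4))
plan([(.522,-.185,.18,2.25)],step=30)
f=fs[0];u,v=proj(f,[.52,-.185,.13]).astype(int)
cv2.imwrite('pics/g3.png',cv2.resize(f['img'][v-60:v+60,u-70:u+70],(560,480),interpolation=cv2.INTER_CUBIC)[:,:,::-1])
E
```

```text
clock: 7.15
position: [0.5196, -0.1871, 0.2823]
tool_rot: [-3.141, -0.001, 2.24]
force: [-0.1, 0.3, -2.0]
grip_width: 0.0205
finger_force: 29.6
[np.float64(970.0), np.float64(407.0)]
[([0.52, -0.1875, 0.1899], 0.93)]
[([0.4, 0.0535, 0.0537], 0.73), ([0.5181, -0.1842, 0.1908], 0.65), ([0.3758, -0.2874, -0.0028], 0.2)]
flask-tcp [0.0014 0.0003]
flask-tcp [-0.0045  0.0051]
at [ 0.5201 -0.1848  0.283 ] [ 3.142 -0.     2.243]
[-0.3, 0.3, 25.8] [0.0, -0.0, -0.002]
[-0.3, 0.3, 25.8] [0.0, -0.0, -0.002]
[-0.3, 0.3, 25.8] [0.0, -0.0, -0.002]
[-0.3, 0.3, 25.8] [0.0, -0.0, -0.002]
```

View pics/g3.png

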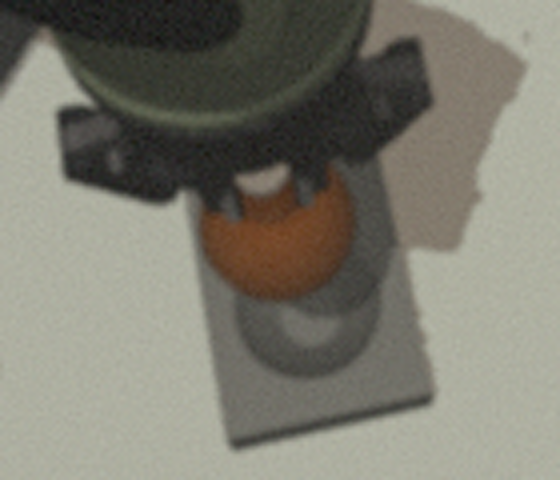

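```bash
python3 -m jog '[[[-1,1.5,15,0,0,0,0],[0,0,28,0,0,0,0],[0,0,28,0,0,0,0],[0,0,14,0,0,0,0],[0,0,4,0,0,0,0]]]'; python3 -m jog '[[[0,0,0,0,0,0,0]]]'
python3 - <<'E'
from h import *
s=bot.observe();p=s['position'];print(p,s['force'])
f=bot.grab_frame('scene')
v=(f,region('large_flask',f,proj(f,[p[0],p[1],p[2]-.11])))
z=p[2]-.147
print('flask',fit([v],flask(.033,.108),p[:2],z=z))
u,v=proj(f,[.52,-.185,.05]).astype(int)
cv2.imwrite('pics/g4.png',cv2.resize(f['img'][v-60:v+60,u-70:u+70],(560,480),interpolation=cv2.INTER_CUBIC)[:,:,::-1])
E
```

```text
clock: 7.95
position: [0.5214, -0.1851, 0.1922]
tool_rot: [-3.141, -0.002, 2.242]
force: [0.1, -0.0, -1.0]
grip_width: 0.0211
finger_force: 29.6
clock: 8.05
position: [0.522, -0.1854, 0.1938]
tool_rot: [-3.142, -0.0, 2.242]
force: [0.1, -0.6, -1.1]
grip_width: 0.0212
finger_force: 29.6
[ 0.52202487 -0.18538935  0.19380861] [ 0.10801519 -0.60161185 -1.08393418]
flask (array([ 0.52327429, -0.1855501 ]), np.float64(0.5257045210994294))
```

View pics/g4.png

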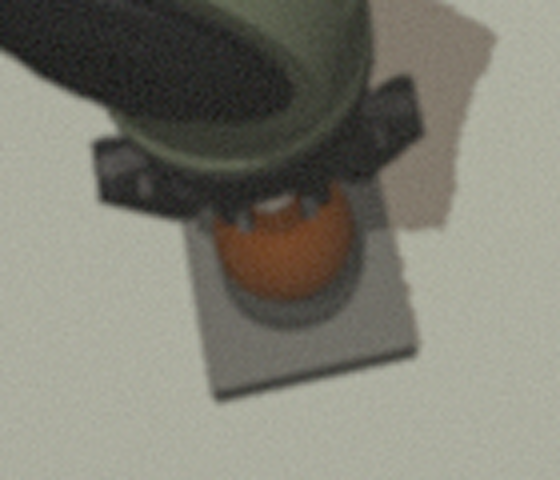

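```bash
python3 -m jog '[[[0,0,10,0,0,0,0],[0,0,12,0,0,0,0],[0,0,8,0,0,0,0],[0,0,3,0,0,0,0],[0,0,0,0,0,0,0]]]'; python3 -m jog '[[[0,0,2,0,0,0,0],[0,0,0,0,0,0,0],[0,0,0,0,0,0,0]]]';python3 -m jog '[[[0,0,2,0,0,0,0],[0,0,0,0,0,0,0],[0,0,0,0,0,0,0]]]'
```

```text
clock: 8.65
position: [0.5217, -0.1855, 0.1603]
tool_rot: [-3.141, -0.001, 2.242]
force: [-0.1, 0.2, -1.3]
grip_width: 0.0215
finger_force: 29.6
clock: 8.95
position: [0.5219, -0.1857, 0.1591]
tool_rot: [3.141, 0.0, 2.242]
force: [-0.3, 0.9, -1.4]
grip_width: 0.021
finger_force: 29.6
clock: 9.25
position: [0.5219, -0.1856, 0.1569]
tool_rot: [3.142, -0.0, 2.242]
force: [0.1, 0.3, -1.9]
grip_width: 0.0215
finger_force: 29.6
```

```bash
python3 -m jog '[[[0,0,1.5,0,0,0,0],[0,0,0,0,0,0,0],[0,0,0,0,0,0,0]]]'|egrep 'pos|force:'; python3 -m jog '[[[0,0,1,0,0,0,0],[0,0,0,0,0,0,0],[0,0,0,0,0,0,0]]]'|egrep 'pos|force:'
```

```text
position: [0.5219, -0.1856, 0.1554]
force: [0.4, -0.0, -1.3]
finger_force: 29.6
position: [0.5219, -0.1856, 0.1544]
force: [-0.5, 0.1, -0.8]
finger_force: 29.6
```

```bash
python3 -m jog '[[[0,0,0.7,0,0,0,0],[0,0,0,0,0,0,0],[0,0,0,0,0,0,0]]]'|egrep 'pos|force:'
```

```text
position: [0.5219, -0.1856, 0.1537]
force: [0.3, -0.7, -1.6]
finger_force: 29.6
```

```bash
python3 -m jog '[[[0,0,0.6,0,0,0,0],[0,0,0,0,0,0,0],[0,0,0,0,0,0,0]]]'|egrep 'pos|force:'
```

```text
position: [0.522, -0.1856, 0.1532]
force: [0.5, 0.7, 1.4]
finger_force: 29.9
```

```bash
python3 -m jog '[[[0,0,0.5,0,0,0,0],[0,0,0,0,0,0,0],[0,0,0,0,0,0,0]]]'|egrep 'pos|force:'
```

```text
position: [0.5222, -0.1857, 0.1531]
force: [-1.1, 0.2, 8.6]
finger_force: 30.4
```

```bash
python3 -m jog '[[[0,0,-0.5,0,0,0,0],[0,0,0,0,0,0,0]]]' 20|egrep 'pos|force:|wid'; python3 -m jog '[[[0,0,0,0,0,0,0.28],[0,0,0,0,0,0,0.32],[0,0,0,0,0,0,0.4],[0,0,0,0,0,0,0.6],[0,0,0,0,0,0,0.8]]]'|egrep 'pos|force:|wid'
python3 -m jog '[[[0,0,-5,0,0,0,1],[0,0,-15,0,0,0,1],[0,0,-30,0,0,0,1],[0,0,-35,0,0,0,1],[0,0,-35,0,0,0,1]]]'|egrep 'pos|force:|wid'
python3 - <<'E'
from h import *
plan([(.46,.0,.27,2.25),(.452,.322,.25,2.25)],step=44)
f=bot.grab_frame('scene');u,v=proj(f,[.5,-.165,.05]).astype(int)
print([(d['xyz'],d['conf']) for d in bot.spot_point('large_flask',f)[:3]])
cv2.imwrite('pics/g5.png',cv2.resize(f['img'][v-60:v+60,u-70:u+70],(560,480),interpolation=cv2.INTER_CUBIC)[:,:,::-1])
E
```

```text
position: [0.5219, -0.1856, 0.1532]
force: [-0.2, 0.1, 3.3]
grip_width: 0.0208
finger_force: 30.0
position: [0.5219, -0.1856, 0.1531]
force: [0.7, -1.1, -0.1]
grip_width: 0.062
finger_force: 0.0
position: [0.5217, -0.1853, 0.2755]
force: [0.7, -0.8, -0.9]
grip_width: 0.085
finger_force: 0.0
at [ 0.5217 -0.1853  0.2755] [3.141 0.    2.242]
[36.7, 13.4, 1.1] [0.0, 0.0, -0.002]
[36.7, 13.5, 1.1] [0.0, 0.0, -0.002]
[36.7, 13.5, 1.1] [0.0, 0.0, -0.002]
[36.6, 13.6, 1.1] [0.0, 0.0, -0.002]
[36.6, 13.6, 1.1] [0.0, 0.0, -0.002]
[31.9, 24.5, 2.5] [0.0, 0.0, 0.0]
[31.9, 24.5, 2.5] [0.0, 0.0, 0.0]
[31.9, 24.5, 2.5] [0.0, 0.0, 0.0]
[31.9, 24.5, 2.5] [0.0, 0.0, 0.0]
[31.9, 24.5, 2.5] [0.0, 0.0, 0.0]
[31.9, 24.5, 2.5] [0.0, 0.0, 0.0]
[31.9, 24.5, 2.5] [0.0, 0.0, 0.0]
[31.9, 24.5, 2.5] [0.0, 0.0, 0.0]
[([0.5248, -0.1847, 0.0034], 0.56)]
```

View pics/g5.png

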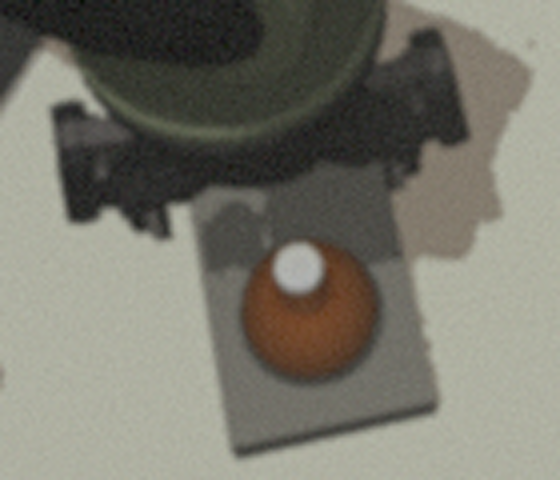

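The large flask stands upright in its dimple, ball at (310,310) in the crop and filling the mouth evenly. Next is the small flask.

```bash
python3 -m jog '[[[37,13,1,0,0,0,1],[37,13,1,0,0,0,1],[37,14,1,0,0,0,1],[37,14,1,0,0,0,1],[36,14,1,0,0,0,1]]]' >/dev/null && python3 -m jog '[[[32,24,2,0,0,0,1],[32,24,2,0,0,0,1],[32,24,3,0,0,0,1],[32,24,3,0,0,0,1],[32,25,3,0,0,0,1]]]' >/dev/null && python3 -m jog '[[[32,25,3,0,0,0,1],[32,25,2,0,0,0,1],[31,24,2,0,0,0,1],[0,0,0,0,0,0,1],[0,0,0,0,0,0,1]]]'
python3 - <<'E'
from h import *
plan([(.452,.322,.146,2.25)],step=30)
fs=[bot.grab_frame(n) for n in('scene','top')]
for f in fs: print([(d['xyz'],d['conf']) for d in bot.spot_point('small_flask_mid',f)[:2]])
E
```

```text
clock: 13.55
position: [0.4544, 0.3224, 0.2485]
tool_rot: [-3.141, -0.0, 2.244]
force: [-0.1, -0.6, -0.6]
grip_width: 0.0855
finger_force: 0.0
at [0.4544 0.3224 0.2485] [-3.141 -0.     2.244]
[0.3, -0.5, 25.6] [-0.0, -0.0, -0.002]
[0.3, -0.5, 25.6] [-0.0, -0.0, -0.002]
[0.3, -0.5, 25.6] [-0.0, -0.0, -0.002]
[0.3, -0.5, 25.6] [-0.0, -0.0, -0.002]
[([0.4549, 0.3215, 0.0595], 0.83)]
[]
```

```bash
python3 -m jog '[[[1,-1,26,0,0,0,1],[0,-1,30,0,0,0,1],[0,0,30,0,0,0,1],[0,0,12,0,0,0,1],[0,0,4,0,0,0,1]]]';  python3 -m jog '[[[0,0,0,0,0,0,1]]]'
python3 - <<'E'
from h import *
plan([(.452,.322,.146,2.25)],step=30)
f=bot.grab_frame('scene'); u,v=proj(f,[.452,.322,.1]).astype(int)
cv2.imwrite('pics/g6.png',cv2.resize(f['img'][v-60:v+60,u-70:u+70],(560,480),interpolation=cv2.INTER_CUBIC)[:,:,::-1])
E
```

```text
clock: 14.25
position: [0.4527, 0.3207, 0.1455]
tool_rot: [-3.14, -0.0, 2.241]
force: [-0.1, 0.4, 0.1]
grip_width: 0.0859
finger_force: 0.0
clock: 14.35
position: [0.453, 0.3213, 0.1467]
tool_rot: [3.141, -0.0, 2.241]
force: [-0.1, -1.0, 0.1]
grip_width: 0.0852
finger_force: 0.0
at [0.453  0.3213 0.1467] [ 3.141 -0.     2.241]
[1.2, -0.3, 0.7] [0.0, -0.0, -0.009]
```

View pics/g6.png

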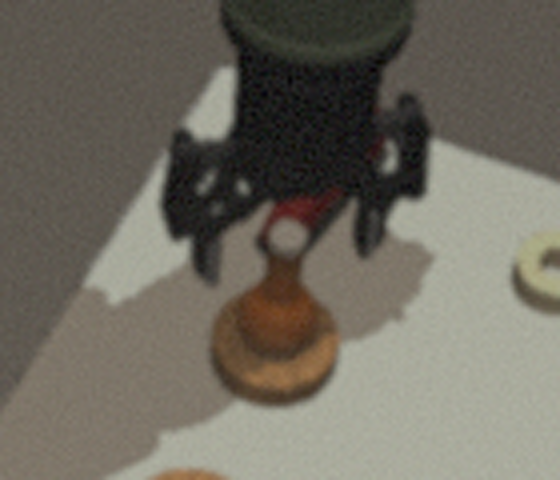

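The neck at (288,250) lies between the fingertips at (207,270) and (370,245). I'll close and lift.

```bash
python3 -m jog '[[[1,0,0,0,0,0,1],[0,0,0,0,0,0,0.6],[0,0,0,0,0,0,0.35],[0,0,0,0,0,0,0.2],[0,0,0,0,0,0,0.1]]]' 30 >/dev/null; python3 -m jog '[[[0,0,0,0,0,0,0],[0,0,0,0,0,0,0],[0,0,0,0,0,0,0],[0,0,0,0,0,0,0]]]' 30;python3 -m jog '[[[0,0,-10,0,0,0,0],[0,0,-25,0,0,0,0],[0,0,-35,0,0,0,0],[0,0,-40,0,0,0,0],[0,0,-30,0,0,0,0]]]'; python3 -c "
from h import *
plan([(.47,.1,.285,2.25),(.462,-.1115,.26,2.25)],step=30)"
```

```text
clock: 15.3
position: [0.4521, 0.3221, 0.1461]
tool_rot: [3.142, -0.0, 2.242]
force: [-0.0, 0.0, 0.7]
grip_width: 0.021
finger_force: 30.7
clock: 15.8
position: [0.4519, 0.3223, 0.2889]
tool_rot: [3.14, -0.0, 2.242]
force: [0.6, 0.9, -0.8]
grip_width: 0.0209
finger_force: 30.6
at [0.4519 0.3223 0.2889] [ 3.14  -0.     2.242]
[-23.2, -15.5, 0.5] [0.0, -0.0, -0.001]
[-23.1, -15.5, 0.5] [0.0, -0.0, -0.001]
[-23.1, -15.6, 0.5] [0.0, -0.0, -0.001]
[-23.1, -15.6, 0.5] [0.0, -0.0, -0.001]
[-23.1, -15.6, 0.5] [0.0, -0.0, -0.001]
[-23.1, -15.6, 0.5] [0.0, -0.0, -0.001]
[-23.1, -15.6, 0.5] [0.0, -0.0, -0.001]
[-23.1, -15.7, 0.5] [0.0, -0.0, -0.001]
[-19.9, -17.4, 3.1] [0.0, 0.0, 0.0]
[-19.9, -17.4, 3.1] [0.0, 0.0, 0.0]
[-19.9, -17.4, 3.1] [0.0, 0.0, 0.0]
[-19.9, -17.4, 3.1] [0.0, 0.0, 0.0]
[-19.9, -17.4, 3.1] [0.0, 0.0, 0.0]
[-19.9, -17.4, 3.1] [0.0, 0.0, 0.0]
[-19.9, -17.4, 3.1] [0.0, 0.0, 0.0]
[-19.9, -17.4, 3.1] [0.0, 0.0, 0.0]
```

```bash
python3 -m jog '[[[-12,-8,0,0,0,0,0],[-23,-16,0,0,0,0,0],[-24,-16,0,0,0,0,0],[-24,-16,0,0,0,0,0],[-24,-16,0,0,0,0,0]]]' >/dev/null && python3 -m jog '[[[-24,-16,0,0,0,0,0],[-24,-16,0,0,0,0,0],[-24,-16,0,0,0,0,0],[-24,-17,0,0,0,0,0],[-22,-18,0,0,0,0,0]]]' >/dev/null && python3 -m jog '[[[-21,-18,0,0,0,0,0],[-21,-18,0,0,0,0,0],[-21,-18,0,0,0,0,0],[-21,-17,0,0,0,0,0],[-18,-15,0,0,0,0,0]]]' >/dev/null; python3 -m jog '[[[-13,-11,0,0,0,0,0],[-5,-4,0,0,0,0,0],[0,0,0,0,0,0,0],[0,0,0,0,0,0,0]]]' 
python3 - <<'E'
from h import *
s=bot.observe();p=s['position']
fs=[bot.grab_frame(n) for n in('scene','top')]
for f in fs: print([(d['xyz'],d['conf']) for d in bot.spot_point('small_flask_mid',f)[:3]])
for f in fs:
    r=region('small_flask',f,proj(f,[p[0],p[1],p[2]-.1]))
    if r is not None: print('flask-tcp',fit([(f,r)],flask(.025,.098),p[:2],z=p[2]-.133)[0]-p[:2])
plan([(.462,-.1115,.19,2.25)],step=30)
E
```

```text
clock: 17.7
position: [0.4661, -0.1065, 0.2861]
tool_rot: [3.141, -0.0, 2.242]
force: [0.6, 0.5, -2.0]
grip_width: 0.021
finger_force: 30.5
[([0.4659, -0.1051, 0.2013], 0.68), ([0.5223, -0.1851, 0.0059], 0.3)]
[([0.4674, -0.1088, 0.201], 0.43)]
flask-tcp [ 0.0013114  -0.00106018]
flask-tcp [-0.00850134  0.00660754]
at [ 0.4662 -0.1069  0.2861] [ 3.142 -0.     2.243]
[-0.3, -1.5, 24.0] [0.0, -0.0, -0.002]
[-0.3, -1.5, 24.0] [0.0, -0.0, -0.002]
[-0.3, -1.5, 24.0] [0.0, -0.0, -0.002]
[-0.2, -1.5, 24.0] [0.0, -0.0, -0.002]
```

```bash
python3 -m jog '[[[-1,-3,15,0,0,0,0],[0,-3,28,0,0,0,0],[0,0,30,0,0,0,0],[0,0,22,0,0,0,0],[0,0,8,0,0,0,0]]]'>/dev/null; python3 -m jog '[[[0,0,0,0,0,0,0],[0,0,0,0,0,0,0]]]'
python3 - <<'E'
from h import *
s=bot.observe();p=s['position']
f=bot.grab_frame('scene')
r=region('small_flask',f,proj(f,[p[0],p[1],p[2]-.1]))
if r is not None: print('flask-tcp',fit([(f,r)],flask(.025,.098),p[:2],z=p[2]-.133)[0]-p[:2])
plan([(.462,-.111,.145,2.25)],step=50)
u,v=proj(f,[.462,-.11,.08]).astype(int)
cv2.imwrite('pics/g7.png',cv2.resize(f['img'][v-60:v+60,u-70:u+70],(560,480),interpolation=cv2.INTER_CUBIC)[:,:,::-1])
E
```

```text
clock: 18.7
position: [0.4625, -0.1117, 0.1839]
tool_rot: [3.141, 0.001, 2.242]
force: [0.2, -0.2, 0.1]
grip_width: 0.0213
finger_force: 30.6
flask-tcp [ 0.00390143 -0.00400018]
at [ 0.4625 -0.1119  0.1841] [3.141e+00 1.000e-03 2.242e+00]
[1.1, 0.1, 39.1] [0.001, 0.001, -0.008]
```

View pics/g7.png

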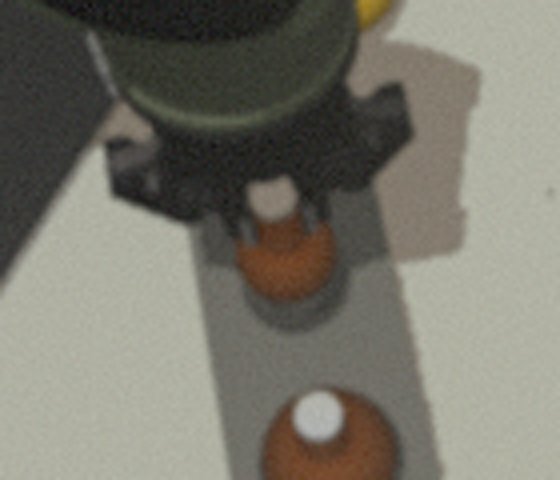

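```bash
python3 -m jog '[[[1.3,0,10,0,0,0,0],[0,0,11,0,0,0,0],[0,0,8,0,0,0,0],[0,0,3,0,0,0,0],[0,0,0,0,0,0,0]]]'|egrep 'pos|force:'; python3 -m jog '[[[0,0,2,0,0,0,0],[0,0,0,0,0,0,0],[0,0,0,0,0,0,0]]]'|egrep 'pos|force:';python3 -m jog '[[[0,0,1.5,0,0,0,0],[0,0,0,0,0,0,0],[0,0,0,0,0,0,0]]]'|egrep 'pos|force:'
```

```text
position: [0.4611, -0.1106, 0.1505]
force: [0.7, -0.1, -1.3]
finger_force: 30.6
position: [0.4613, -0.1109, 0.1492]
force: [-0.3, -0.5, -0.5]
finger_force: 30.6
position: [0.4612, -0.1108, 0.1476]
force: [0.6, -0.8, -1.4]
finger_force: 30.6
```

```bash
python3 -m jog '[[[0,0,1,0,0,0,0],[0,0,0,0,0,0,0],[0,0,0,0,0,0,0]]]'|egrep 'pos|force:'; python3 -m jog '[[[0,0,0.6,0,0,0,0],[0,0,0,0,0,0,0],[0,0,0,0,0,0,0]]]'|egrep 'pos|force:'
```

```text
position: [0.4614, -0.1108, 0.1466]
force: [1.1, -0.2, -1.2]
finger_force: 30.6
position: [0.4615, -0.1107, 0.1461]
force: [1.8, 0.6, 3.6]
finger_force: 31.0
```

```bash
python3 -m jog '[[[0,0,0.5,0,0,0,0],[0,0,0,0,0,0,0],[0,0,0,0,0,0,0]]]'|egrep 'pos|force:'
```

```text
position: [0.4617, -0.1107, 0.1458]
force: [2.3, 1.2, 5.8]
finger_force: 31.4
```

The tray pushes the flask along +tool y, so it's slightly off centre. I'll back off, shift that way and lower again.

```bash
python3 -m jog '[[[0,0,-0.8,0,0,0,0],[0,1,0,0,0,0,0],[0,0,0,0,0,0,0]]]'|egrep 'pos|force:';python3 -m jog '[[[0,0,0.8,0,0,0,0],[0,0,0,0,0,0,0],[0,0,0,0,0,0,0]]]'|egrep 'pos|force:'
```

```text
position: [0.4617, -0.1103, 0.1461]
force: [-0.7, 0.4, 0.7]
finger_force: 30.6
position: [0.4621, -0.1102, 0.1455]
force: [1.7, -1.3, 2.3]
finger_force: 31.0
```

```bash
python3 -m jog '[[[0,0,0.4,0,0,0,0],[0,0,0,0,0,0,0],[0,0,0,0,0,0,0]]]'|egrep 'pos|force:'
```

```text
position: [0.4622, -0.1103, 0.1453]
force: [1.1, -0.4, 8.4]
finger_force: 31.6
```

```bash
python3 -m jog '[[[0,0,-0.5,0,0,0,0],[0,0,0,0,0,0,0]]]' 20|egrep 'pos|force:|wid'; python3 -m jog '[[[0,0,0,0,0,0,0.28],[0,0,0,0,0,0,0.32],[0,0,0,0,0,0,0.4],[0,0,0,0,0,0,0.6],[0,0,0,0,0,0,0.8]]]'|egrep 'pos|force:|wid'
python3 -m jog '[[[0,0,-5,0,0,0,1],[0,0,-15,0,0,0,1],[0,0,-30,0,0,0,1],[0,0,-40,0,0,0,1],[0,0,-40,0,0,0,1]]]'|egrep 'pos|force:|wid'
python3 -m jog '[[[35,15,-20,0,0,0,1],[35,15,-20,0,0,0,1],[35,15,-10,0,0,0,1],[0,0,0,0,0,0,1]]]'|egrep 'pos|force:|clock'
python3 - <<'E'
from h import *
fs=[bot.grab_frame(n) for n in('scene','top')]
for f in fs:
  for q,w in (('large_flask',(.522,-.185)),('small_flask',(.462,-.111))):
    H,r,z=(.108,.033,.006) if q[0]=='l' else (.098,.025,.012)
    g=region(q,f,proj(f,[*w,.05]))
    print(q,None if g is None else fit([(f,g)],flask(r,H),w,z=z))
f=fs[0];u,v=proj(f,[.49,-.145,.05]).astype(int)
cv2.imwrite('pics/g8.png',cv2.resize(f['img'][v-60:v+60,u-70:u+70],(560,480),interpolation=cv2.INTER_CUBIC)[:,:,::-1])
E
```

```text
position: [0.462, -0.1102, 0.1456]
force: [1.4, 0.6, 1.4]
grip_width: 0.0212
finger_force: 30.7
position: [0.462, -0.1102, 0.1456]
force: [0.4, -0.3, 0.4]
grip_width: 0.0622
finger_force: 0.0
position: [0.4616, -0.1099, 0.2772]
force: [0.4, -0.8, 1.0]
grip_width: 0.0854
finger_force: 0.0
clock: 23.3
position: [0.4313, 0.0041, 0.3276]
force: [-0.5, -0.6, -0.1]
finger_force: 0.0
large_flask (array([ 0.52307156, -0.18471283]), np.float64(0.034023991275899675))
small_flask (array([ 0.46411386, -0.1115039 ]), np.float64(0.15206611570247933))
large_flask (array([ 0.52250403, -0.189961  ]), np.float64(1.0544425301501352))
small_flask None
```

View pics/g8.png

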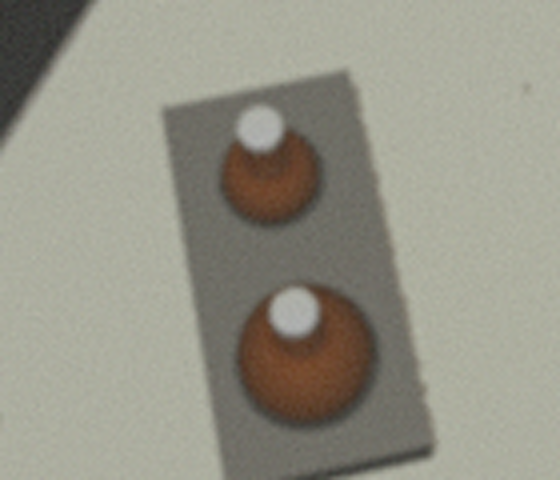

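Both flasks stand upright in their dimples: the small one at (270,175) and the large one at (305,355) in the crop. The robot is clear of both.

```bash
python3 -c "
from workcell import bot
print(bot.job_done())"
```

```text
the job is handed in; nothing more can be done
None
```

Both flasks are standing upright and seated in their own dimples, the robot is clear of them, and the job was handed in at about 23 s of the 61 s allowed; no verdict came back, and the bystanders were not re-measured at the end.

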